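# Make up a kit of four tall standoffs

## Task

Draw the kit tray towards the robot by its far wall, sliding it along the bench and never lifting it, until it lies wholly on the black desk mat. Then take tall standoffs from the parts board and stand them upright on the tray's floor beside the one already there, so that exactly four tall standoffs stand in the tray. Leave the spare tall standoff, the short standoffs and everything else where they are.

Things in the scene. Friction and masses are not known exactly. Their poses are not given: they have to be found in the camera images.
- mat: black rubber desk mat with a thin red edge lying on the bench, fixed, 190 mm (its x) by 260 mm (its y), under 1 mm thick; origin at its centre at bench height, z up. Nothing catches on its edge
- tray_in (a point): grey plastic open kit tray, loose, about 250 g empty, outside 120 mm (its x) by 200 mm (its y) by 25 mm high, walls and floor 4 mm thick; this point is the centre of its inner floor, 4 mm above its underside; x runs from its near to its far long wall, z up. It slides on the bench when pulled or pushed by a wall; the bench behind its far wall is clear for about 60 mm
- tray_far_left (a point): far left outer corner of the tray, as seen from the robot at the start, at its underside (offset +60 mm in the tray's x, +100 mm in its y)
- tray_far_right (a point): far right outer corner of the tray, as seen from the robot at the start, at its underside (offset +60 mm in the tray's x, -100 mm in its y)
- tray_near_left (a point): near left outer corner of the tray, as seen from the robot at the start, at its underside (offset -60 mm in the tray's x, +100 mm in its y)
- tray_near_right (a point): near right outer corner of the tray, as seen from the robot at the start, at its underside (offset -60 mm in the tray's x, -100 mm in its y)
- tallp_mid (a point): tall bare-aluminium hexagonal standoff, 40 mm high, 18 mm across flats (20.8 mm across corners), about 30 g, small dark screw hole in the top end. This one stands in the tray from the start and rides along with it; point at its centre, half-way up, z axis along its length (up when standing)
- board: plywood parts board, fixed, 220 x 220 mm, 5 mm thick, to the robot's right; origin at the centre of its underside. All seven loose standoffs (four tall, three short) stand on it, mixed, at least 60 mm between centres
- tall0_mid (a point): tall bare-aluminium hexagonal standoff, 40 mm high, 18 mm across flats (20.8 mm across corners), about 30 g, small dark screw hole in the top end, standing upright on the parts board. At zero yaw one pair of its flats faces +x and -x; the other flats follow every 60 degrees; point at its centre, half-way up, z axis along its length (up when standing)
- tall1_mid (a point): tall bare-aluminium hexagonal standoff, 40 mm high, 18 mm across flats (20.8 mm across corners), about 30 g, small dark screw hole in the top end, standing upright on the parts board. At zero yaw one pair of its flats faces +x and -x; the other flats follow every 60 degrees; point at its centre, half-way up, z axis along its length (up when standing)
- tall2_mid (a point): tall bare-aluminium hexagonal standoff, 40 mm high, 18 mm across flats (20.8 mm across corners), about 30 g, small dark screw hole in the top end, standing upright on the parts board. At zero yaw one pair of its flats faces +x and -x; the other flats follow every 60 degrees; point at its centre, half-way up, z axis along its length (up when standing)
- tall3_mid (a point): tall bare-aluminium hexagonal standoff, 40 mm high, 18 mm across flats (20.8 mm across corners), about 30 g, small dark screw hole in the top end, standing upright on the parts board. At zero yaw one pair of its flats faces +x and -x; the other flats follow every 60 degrees; point at its centre, half-way up, z axis along its length (up when standing)
- short0_mid (a point): short standoff, same aluminium and same hexagon (18 mm across flats) but only 20 mm high, standing on the parts board; to be left alone; point at its centre, half-way up, z axis along its length (up when standing)
- short1_mid (a point): short standoff, same aluminium and same hexagon (18 mm across flats) but only 20 mm high, standing on the parts board; to be left alone; point at its centre, half-way up, z axis along its length (up when standing)
- short2_mid (a point): short standoff, same aluminium and same hexagon (18 mm across flats) but only 20 mm high, standing on the parts board; to be left alone; point at its centre, half-way up, z axis along its length (up when standing)
- cutters: blue-handled side cutters lying on the bench, 125 mm long, 14 mm high; a bystander, leave alone
- spool: reel of solder, 52 mm across, 36 mm high, left of the tray; a bystander, leave alone
- usbstick: small red memory stick, 50 mm long, at the back; a bystander, leave alone
- driver: screwdriver lying at the left; a bystander, leave alone
- eraser: white block eraser 50 x 24 x 13 mm, behind the parts board; a bystander, leave alone
Not all that is in view belongs to the job. Several things look just like the part that bears tray_in: the one meant starts farthest to the robot's left.

How it is judged (in metres and radians):
On the way, in this order (a step that is already met when the one before it is completed fails the run):
1. the tray lies wholly on the mat, nothing added to it yet (x of tray_far_left in the frame of mat between -0.098 and 0.098 m and y of tray_far_left in the frame of mat between -0.133 and 0.133 m and x of tray_far_right in the frame of mat between -0.098 and 0.098 m and y of tray_far_right in the frame of mat between -0.133 and 0.133 m and x of tray_near_left in the frame of mat between -0.098 and 0.098 m and y of tray_near_left in the frame of mat between -0.133 and 0.133 m and x of tray_near_right in the frame of mat between -0.098 and 0.098 m and y of tray_near_right in the frame of mat between -0.133 and 0.133 m and height (world z) of tray_in below 0.008 m and angle between tray_in's own z axis and vertical below 0.05 rad and horizontal distance between each of tall0_mid, tall1_mid, tall2_mid, tall3_mid and tray_in above 0.12 m), for 0.2 s.
2. a tall standoff from the board stands in the tray (((x of tall0_mid in the frame of tray_in between -0.056 and 0.056 m and y of tall0_mid in the frame of tray_in between -0.096 and 0.096 m and z of tall0_mid in the frame of tray_in below 0.024 m and angle between tall0_mid's own z axis and vertical below 0.15 rad) or (x of tall1_mid in the frame of tray_in between -0.056 and 0.056 m and y of tall1_mid in the frame of tray_in between -0.096 and 0.096 m and z of tall1_mid in the frame of tray_in below 0.024 m and angle between tall1_mid's own z axis and vertical below 0.15 rad) or (x of tall2_mid in the frame of tray_in between -0.056 and 0.056 m and y of tall2_mid in the frame of tray_in between -0.096 and 0.096 m and z of tall2_mid in the frame of tray_in below 0.024 m and angle between tall2_mid's own z axis and vertical below 0.15 rad) or (x of tall3_mid in the frame of tray_in between -0.056 and 0.056 m and y of tall3_mid in the frame of tray_in between -0.096 and 0.096 m and z of tall3_mid in the frame of tray_in below 0.024 m and angle between tall3_mid's own z axis and vertical below 0.15 rad))), for 0.2 s.
At the end, for the whole second after the job is handed in: The tray lies flat, its corners inside the mat (3 mm over at most). Its first standoff and exactly three of the four others stand upright (0.15 rad) on its floor. The spare tall and the short standoffs still stand, within 30 mm of their starts; bystanders moved under 30 mm (x of tray_far_left in the frame of mat between -0.098 and 0.098 m and y of tray_far_left in the frame of mat between -0.133 and 0.133 m and x of tray_far_right in the frame of mat between -0.098 and 0.098 m and y of tray_far_right in the frame of mat between -0.133 and 0.133 m and x of tray_near_left in the frame of mat between -0.098 and 0.098 m and y of tray_near_left in the frame of mat between -0.133 and 0.133 m and x of tray_near_right in the frame of mat between -0.098 and 0.098 m and y of tray_near_right in the frame of mat between -0.133 and 0.133 m and height (world z) of tray_in below 0.008 m and angle between tray_in's own z axis and vertical below 0.05 rad and x of tallp_mid in the frame of tray_in between -0.056 and 0.056 m and y of tallp_mid in the frame of tray_in between -0.096 and 0.096 m and z of tallp_mid in the frame of tray_in below 0.024 m and angle between tallp_mid's own z axis and vertical below 0.15 rad and (((x of tall1_mid in the frame of tray_in between -0.056 and 0.056 m and y of tall1_mid in the frame of tray_in between -0.096 and 0.096 m and z of tall1_mid in the frame of tray_in below 0.024 m and angle between tall1_mid's own z axis and vertical below 0.15 rad) and (x of tall2_mid in the frame of tray_in between -0.056 and 0.056 m and y of tall2_mid in the frame of tray_in between -0.096 and 0.096 m and z of tall2_mid in the frame of tray_in below 0.024 m and angle between tall2_mid's own z axis and vertical below 0.15 rad) and (x of tall3_mid in the frame of tray_in between -0.056 and 0.056 m and y of tall3_mid in the frame of tray_in between -0.096 and 0.096 m and z of tall3_mid in the frame of tray_in below 0.024 m and angle between tall3_mid's own z axis and vertical below 0.15 rad) and (distance of tall0_mid from where it was at the start of the episode below 0.03 m and angle between tall0_mid's own z axis and vertical below 0.3 rad)) or ((x of tall0_mid in the frame of tray_in between -0.056 and 0.056 m and y of tall0_mid in the frame of tray_in between -0.096 and 0.096 m and z of tall0_mid in the frame of tray_in below 0.024 m and angle between tall0_mid's own z axis and vertical below 0.15 rad) and (x of tall2_mid in the frame of tray_in between -0.056 and 0.056 m and y of tall2_mid in the frame of tray_in between -0.096 and 0.096 m and z of tall2_mid in the frame of tray_in below 0.024 m and angle between tall2_mid's own z axis and vertical below 0.15 rad) and (x of tall3_mid in the frame of tray_in between -0.056 and 0.056 m and y of tall3_mid in the frame of tray_in between -0.096 and 0.096 m and z of tall3_mid in the frame of tray_in below 0.024 m and angle between tall3_mid's own z axis and vertical below 0.15 rad) and (distance of tall1_mid from where it was at the start of the episode below 0.03 m and angle between tall1_mid's own z axis and vertical below 0.3 rad)) or ((x of tall0_mid in the frame of tray_in between -0.056 and 0.056 m and y of tall0_mid in the frame of tray_in between -0.096 and 0.096 m and z of tall0_mid in the frame of tray_in below 0.024 m and angle between tall0_mid's own z axis and vertical below 0.15 rad) and (x of tall1_mid in the frame of tray_in between -0.056 and 0.056 m and y of tall1_mid in the frame of tray_in between -0.096 and 0.096 m and z of tall1_mid in the frame of tray_in below 0.024 m and angle between tall1_mid's own z axis and vertical below 0.15 rad) and (x of tall3_mid in the frame of tray_in between -0.056 and 0.056 m and y of tall3_mid in the frame of tray_in between -0.096 and 0.096 m and z of tall3_mid in the frame of tray_in below 0.024 m and angle between tall3_mid's own z axis and vertical below 0.15 rad) and (distance of tall2_mid from where it was at the start of the episode below 0.03 m and angle between tall2_mid's own z axis and vertical below 0.3 rad)) or ((x of tall0_mid in the frame of tray_in between -0.056 and 0.056 m and y of tall0_mid in the frame of tray_in between -0.096 and 0.096 m and z of tall0_mid in the frame of tray_in below 0.024 m and angle between tall0_mid's own z axis and vertical below 0.15 rad) and (x of tall1_mid in the frame of tray_in between -0.056 and 0.056 m and y of tall1_mid in the frame of tray_in between -0.096 and 0.096 m and z of tall1_mid in the frame of tray_in below 0.024 m and angle between tall1_mid's own z axis and vertical below 0.15 rad) and (x of tall2_mid in the frame of tray_in between -0.056 and 0.056 m and y of tall2_mid in the frame of tray_in between -0.096 and 0.096 m and z of tall2_mid in the frame of tray_in below 0.024 m and angle between tall2_mid's own z axis and vertical below 0.15 rad) and (distance of tall3_mid from where it was at the start of the episode below 0.03 m and angle between tall3_mid's own z axis and vertical below 0.3 rad))) and distance of each of short0_mid, short1_mid, short2_mid, cutters, spool, usbstick, driver, eraser from where it was at the start of the episode below 0.03 m and angle between each of short0_mid, short1_mid, short2_mid's own z axis and vertical below 0.3 rad); the robot touches nothing.
It fails at once if the tray is lifted or tipped (inner floor over 20 mm high, or tilted over 0.25 rad) (height (world z) of tray_in above 0.02 m or angle between tray_in's own z axis and vertical above 0.25 rad).
It fails at once if a short standoff or a bystander is shifted by more than 50 mm (distance of any of short0_mid, short1_mid, short2_mid, cutters, spool, usbstick, driver, eraser from where it was at the start of the episode above 0.05 m).
It also fails if it takes over 72 s, if anything falls off the work surface, if the arm or the gripper's body presses on something with over 40 N, if the wrist force passes 120 N, or if a joint passes its speed limit or range.

## Robot

A 6-joint arm with a two-finger parallel gripper is mounted at the origin on the work surface. World frame = base frame: x ahead of the robot, y to its left, z up, the work surface at z = 0. Lengths are in mm, angles in rad, forces in N, time in s.
With the tool pointing down it reaches from about 300 to 775 mm from the base axis. Payload 14.6 kg.
Tool frame: the origin (TCP) lies between the finger pads; the fingertips stand 19 mm ahead of it and the grasp point (between the pads) is the TCP (manip.tcp_to_tips is the distance from the TCP to the fingertips, in mm); x points along the fingers, z is the direction in which the jaws open and shut, and the axes are right-handed (so a half turn about x gives the same grasp; the last joint's range is limited). The gripper opens to 94 mm and grips with 3 to 60 N. Pads are 16 mm wide; open, the fingers measure 119 mm over their backs; the gripper's body (75 mm by 177 mm) begins 78 mm behind the grasp point.
Start: joints at [-1.276, 0.3, 1.521, -0, 1.321, -0.067], TCP at [194.67, -514.386, 224.446] pointing down, gripper open.
Joint ranges: [-3.03, 3.03], [-0.79, 2.21], [0.23, 2.52], [-1.04, 4.18], [0, 3.07], [-2.55, 2.55]. Speed limits (rad/s): [2.22, 2.22, 2.57, 3.14, 3.14, 3.14].

## Interface

Orientations are given as [roll, pitch, yaw] about the fixed x, y, z axes, in that order (R = Rz(yaw) Ry(pitch) Rx(roll)).
In Python, from cell import manip gives the robot as it stands.
- The arm moves only by the tool jog_arm, never from a script. Its argument "moves" is a list that holds one entry, the list of rows, each a list of 6 numbers: the shift along the world's x, y, z in mm, then the turn, a rotation vector about the world's x, y, z in degrees. In form: [[[dx, dy, dz, wx, wy, wz], ...]]. A call has 1 to 5 rows; each row shifts and turns the pose as measured when the row begins; what a row does not reach is not made up. A row lasts 1/10 s, in which the tool goes at most 50 mm and 8.59 degrees, less where a joint would pass 70% of its speed; a pose out of reach is approached as far as the arm can. A call is refused whole if a number of a shift passes 50 or a number of a turn 8.59, either way. A call with a gripper value outside its range is refused whole. "gripper" is the opening, from -1 (shut) to 1 (fully open), set as the call begins (left out, the last holds). The fingers move at their own pace and stop on an object; "squeeze" is the grip in N (left out, the last holds). Time passes only in rows, so rows that do not move let the fingers close. It gives the time, the measured TCP pose, the force and the opening at its end, in the units of the state.
- manip.read_state(): the state, without advancing time (a new reading comes with each control period).
- manip.camera(name): name is "side" or "top"; returns (picture, depth): 420x560x3 uint8, blue, green, red; 420x560 float32, mm along the optical axis (not along the pixel's ray), 0 where there is no reading.
- manip.camera_params(name): a dict with "fx", "fy", "cx", "cy" (pixels), "dist" ([k1, k2, p1, p2, k3] as OpenCV has them; the pictures are not rectified), "rvec" (rotation vector, rad) and "tvec" (3), from world to camera coordinates, as OpenCV has them. Camera axes: x right, y down, z forward; pixel columns grow to the right and rows downward; lengths in mm; the calibration is good to about 2 mm. A picture is of the moment at which its call begins. camera_params takes no time and is no camera call.
- manip.sign_off(): hands the job in, once; it reports no verdict.
The state is a dict: "clock": time; "joints": joint angles; "qd": joint speeds; "effort": joint torques, N m; "eef_pos": TCP position; "eef_rot": TCP orientation; "wrist_force": force on the tool from outside, world axes, zero at the start; "moment": the same for the moment, N m; "finger_gap": finger opening in mm.
Only numpy, scipy, OpenCV 4.12 (cv2) and the standard library are available. Lean on these libraries where they do the work, as an engineer would, in place of code of your own. Each camera call takes 0.05 s, during which the arm holds its last target. There are 200 camera calls.

## Working session

There is one attempt and no reset: what is moved stays moved. The work goes in short steps, Python scripts to look and compute and a tool call to move; the robot and the scene stay as the last step left them, time stands still between calls to the robot, and variables do not carry over. Pictures are saved under pics/ and viewed, about 8 in all and at most 12, crops included, and the job is handed in when it is done.

Besides the shell and the picture viewer there is one more tool, called after "Call:" as name([rows], argument=value, ...), one row to a line, values as JSON. jog_arm: Moves the arm, as the interface text tells. Its arguments: {"type":"object","properties":{"moves":{"type":"array","items":{"type":"array","items":{"type":"array","items":{"type":"number"}}}},"gripper":{"type":"number"},"squeeze":{"type":"number"}},"required":["moves"]}

```bash
ls; mkdir -p pics; cat > h.py <<'E'
import numpy as np, cv2
from cell import manip
def cam(n):
    im,d=manip.camera(n); p=manip.camera_params(n)
    K=np.array([[p['fx'],0,p['cx']],[0,p['fy'],p['cy']],[0,0,1.]])
    return im,d,K,np.array(p['dist'],float),cv2.Rodrigues(np.array(p['rvec'],float))[0],np.array(p['tvec'],float).ravel()
def ray(px,c,z):
    _,_,K,D,R,t=c
    u=cv2.undistortPoints(np.array(px,float).reshape(-1,1,2),K,D).reshape(-1,2)
    d=np.c_[u,np.ones(len(u))]@R; o=-R.T@t
    return o+d*((z-o[2])/d[:,2])[:,None]
def cloud(c):
    im,dp,K,D,R,t=c
    v,u=np.mgrid[:420,:560]
    n=cv2.undistortPoints(np.stack([u,v],-1).reshape(-1,1,2).astype(float),K,D).reshape(-1,2)
    P=np.c_[n,np.ones(len(n))]*dp.reshape(-1,1)
    return ((P-t)@R).reshape(420,560,3)
E
python3 - <<'E'
from h import *
for n in ('top','side'):
    c=cam(n); cv2.imwrite(f'pics/{n}0.png',c[0]); np.save(f'pics/{n}0d.npy',c[1])
    print(n,-c[4].T@c[5],(c[1]>0).mean())
print(manip.read_state())
E
```

```text
pics
top [ 311.81532355   69.74884069 1294.13145751] 0.995969387755102
side [ 353.26915265 -829.88983541  620.4428292 ] 0.9959821428571428
{'clock': 0.1, 'joints': array([-1.27558164e+00,  3.00425306e-01,  1.52150967e+00,  7.87783262e-06,
        1.32072292e+00, -6.65853687e-02]), 'qd': array([-0.0011907 , -0.00351385, -0.00120201,  0.00048259,  0.00022846,
       -0.00048637]), 'effort': array([ 5.52449983e-04, -5.32644761e+01, -3.53288734e+01,  7.09023373e-02,
        2.35253636e-02, -5.58266095e-05]), 'eef_pos': array([ 194.62001733, -514.18188184,  223.94165416]), 'eef_rot': array([3.06784405, 1.56973106, 1.85884582]), 'wrist_force': array([-0.10152389, -0.44078374, -0.06907065]), 'moment': array([ 0.02190846, -0.00108261,  0.03401443]), 'finger_gap': 93.81711534479767}
```

View pics/top0.png

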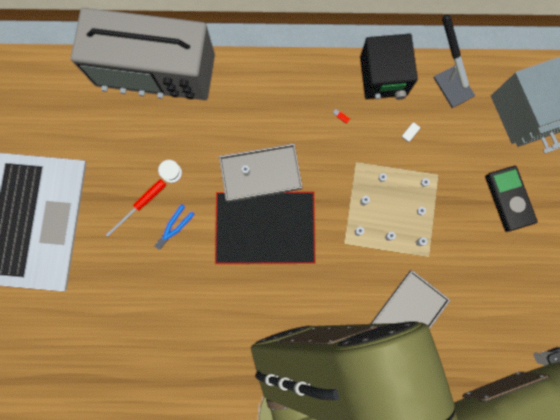

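View pics/side0.png

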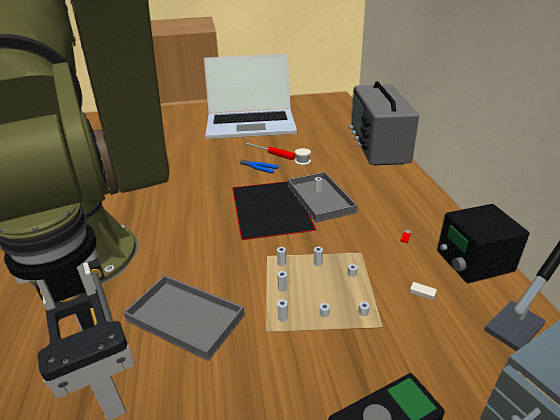

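The tray candidates in the top view are (260,172), which holds a standoff, and (410,300), partly under the arm. The first is farthest left, holds the standoff and adjoins the mat, so it fits. In the side view, talls stand at (282,256), (318,256), (282,281) and (283,310), and shorts at (352,270), (325,309) and (364,308).

```bash
cat >> h.py <<'E'
def scene(c, arm=False):
    im=c[0]; P=cloud(c); x,y,z=P[...,0],P[...,1],P[...,2]
    hsv=cv2.cvtColor(im,cv2.COLOR_BGR2HSV)
    # mat: red or dark pixels on the bench
    m=(((hsv[...,2]<50)|((hsv[...,1]>170)&((hsv[...,0]<6)|(hsv[...,0]>174))))&(abs(z)<12)&(x>200)&(x<620)&(abs(y)<300)).astype(np.uint8)
    mat=None
    n,l,s,ce=cv2.connectedComponentsWithStats(m)
    i=1+np.argmax(s[1:,4]); pts=np.argwhere(l==i)[:,::-1]
    mat=cv2.minAreaRect(ray(pts,c,0)[:,:2].astype(np.float32))
    return P,hsv,mat
def blobs(P,lo,hi,box,amin=8):
    x,y,z=np.moveaxis(P,-1,0)
    m=((z>lo)&(z<hi)&(x>box[0])&(x<box[1])&(y>box[2])&(y<box[3])).astype(np.uint8)
    n,l,s,ce=cv2.connectedComponentsWithStats(m)
    return [(ce[i].round(1),s[i,4],np.median(z[l==i]).round(1),l==i) for i in range(1,n) if s[i,4]>=amin]
E
python3 - <<'E'
from h import *
c=cam('top'); P,hsv,mat=scene(c); print('mat',mat)
z=P[...,2]
print('bench z',np.median(z[260:300,100:200]),'mat z',np.median(z[215:250,230:300]),'board',np.median(z[205:235,375:385]),'floor',np.median(z[175:185,240:280]))
box=(200,700,-500,150)
for b in blobs(P,15,100,box):
    p=ray([b[0]],c,b[2])[0]; print('top',b[:3],p.round(1))
# tray by grey, low saturation
x,y=P[...,0],P[...,1]
m=((hsv[...,1]<60)&(hsv[...,2]>60)&(x>450)&(x<700)&(y<160)&(y>-110)&(z<32)).astype(np.uint8)
n,l,s,ce=cv2.connectedComponentsWithStats(m); i=1+np.argmax(s[1:,4])
pts=np.argwhere(l==i)[:,::-1]
for h in (0,25): 
    r=cv2.minAreaRect(ray(pts,c,h)[:,:2].astype(np.float32)); print('tray@',h,r,cv2.boxPoints(r).round(1).tolist())
s=cam('side'); Q=cloud(s)
for b in blobs(Q,12,60,(350,700,-450,130)):
    p=ray([b[0]],s,b[2])[0]; print('side',b[:3],np.median(Q[b[3]],0).round(1),Q[b[3]][:,2].max().round(1))
im=c[0]
cv2.imwrite('pics/crop1.png',np.hstack([cv2.resize(im[130:280,200:320],None,fx=3,fy=3,interpolation=3),cv2.resize(im[150:270,340:445],(394,450),interpolation=3)]))
E
```

```text
mat ((470.7032165527344, 116.72789001464844), (176.15481567382812, 244.5696563720703), 1.2887076139450073)
bench z 0.3328000989608245 mat z 1.286219995477685 board 5.94552616102352 floor 4.463814574600912
top (array([281.1, 169.3]), np.int32(281), np.float64(24.4)) [618.8  75.8  24.4]
top (array([498.6, 191.4]), np.int32(667), np.float64(34.4)) [ 564.6 -483.5   34.4]
top (array([382.5, 177. ]), np.int32(50), np.float64(24.7)) [ 601.3 -188.    24.7]
top (array([425. , 182.1]), np.int32(49), np.float64(24.6)) [ 589.  -298.1   24.6]
top (array([364.9, 200.3]), np.int32(64), np.float64(44.6)) [ 535.7 -138.    44.6]
top (array([421.5, 210.5]), np.int32(52), np.float64(24.9)) [ 514.2 -286.5   24.9]
top (array([359.2, 230.9]), np.int32(59), np.float64(44.7)) [ 457.3 -122.6   44.7]
top (array([390.1, 235.8]), np.int32(69), np.float64(44.0)) [ 445.9 -200.2   44. ]
top (array([421.4, 241.4]), np.int32(75), np.float64(44.1)) [ 432.7 -278.4   44.1]
top (array([415.2, 297.8]), np.int32(344), np.float64(24.4)) [ 292.8 -263.8   24.4]
tray@ 0 ((620.1527099609375, 100.86540222167969), (129.0727386474
[... 577 characters left out ...]
.1, 255.1]), np.int32(139), np.float64(34.2)) [ 459.2 -130.6   34.2] 47.6
side (array([318. , 254.9]), np.int32(142), np.float64(34.4)) [ 538.9 -145.6   34.4] 48.0
side (array([352.5, 269. ]), np.int32(83), np.float64(23.5)) [ 603.5 -192.5   23.5] 26.6
side (array([282. , 279.7]), np.int32(153), np.float64(37.0)) [ 447.8 -209.2   37. ] 47.8
side (array([282.3, 308.9]), np.int32(180), np.float64(36.8)) [ 435.4 -287.7   36.8] 46.3
side (array([363.1, 307.2]), np.int32(116), np.float64(24.8)) [ 590.  -302.5   24.8] 28.5
side (array([324.4, 308.7]), np.int32(98), np.float64(23.8)) [ 516.  -291.2   23.8] 27.2
side (array([239.3, 310. ]), np.int32(70), np.float64(21.8)) [ 355.2 -261.3   21.8] 26.8
```

View pics/crop1.png

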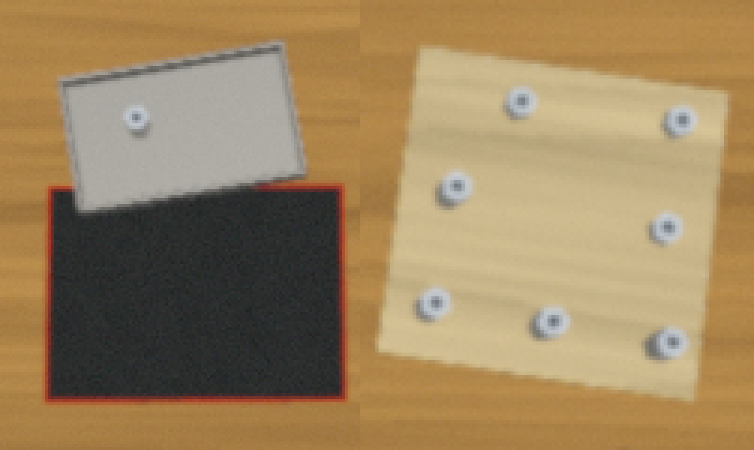

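The left half of the crop shows the tray meant, with crop corners FL (60,78), FR (283,42), NR (305,178), NL (78,212) and a standoff at (136,118). The mat corners are (48,187), (344,185), (346,400), (47,401). The right half shows seven separate standoffs on the board; depth puts the four talls at z≈45.

```bash
python3 - <<'E'
from h import *
c=cam('top')
o=lambda l:[(200+(a+.5)/3-.5,130+(b+.5)/3-.5) for a,b in l]
T=ray(o([(60,78),(283,42),(305,178),(78,212)]),c,25)[:,:2]; M=ray(o([(47,186),(345,184),(347,401),(46,402)]),c,0)[:,:2]
S=ray(o([(136,118)]),c,44)
for n,A in(('tray FL FR NR NL',T),('mat',M)):
    print(n,A.round(1).tolist(),'c',A.mean(0).round(1),'sides',np.linalg.norm(A-np.roll(A,-1,0),axis=1).round(1), 'yaw',np.degrees(np.arctan2(*(A[0]-A[3]+A[1]-A[2])[::-1])).round(1))
print('tallp',S.round(1))
E
```

```text
tray FL FR NR NL [[653.2, 236.6], [688.0, 42.7], [567.0, 22.8], [535.0, 217.6]] c [610.8 129.9] sides [197.  122.6 197.4 119.8] yaw 9.3
mat [[562.2, 248.3], [567.0, -13.3], [377.2, -15.3], [373.5, 243.1]] c [470.  115.7] sides [261.7 189.9 258.4 188.8] yaw 1.1
tallp [[613.7 168.2  44. ]]
```

```bash
cat >> h.py <<'E'
from scipy.spatial.transform import Rotation as Ro
def st():
    s=manip.read_state(); R=Ro.from_euler('xyz',s['eef_rot']).as_matrix()
    print('t',round(s['clock'],2),'pos',s['eef_pos'].round(1),'finger',R[:,0].round(3),'jaw',np.degrees(np.arctan2(R[1,2],R[0,2])).round(1),'j',s['joints'].round(2),'F',s['wrist_force'].round(1),'gap',s['finger_gap'].round(1))
E
python3 -c "
from h import *
st()"
```

```text
Traceback (most recent call last):
  File "h.py", line 36, in st
    print('t',round(s['clock'],2),'pos',s['eef_pos'].round(1),'finger',R[:,0].round(3),'jaw',np.degrees(np.arctan2(R[1,2],R[0,2])).round(1),'j',s['joints'].round(2),'F',s['wrist_force'].round(1),'gap',s['finger_gap'].round(1))
                                                                                                                                                                                                         ^^^^^^^^^^^^^^^^^^^^^
AttributeError: 'float' object has no attribute 'round'
```

Call:
jog_arm([
  [[30,39,0,0,0,0],[30,39,0,0,0,0],[30,39,0,0,0,0],[30,39,0,0,0,0],[30,39,0,0,0,0]],
])

```text
clock: 0.75
eef_pos: [344.1, -316.5, 222.9]
eef_rot: [-2.915, 1.569, 2.15]
wrist_force: [-0.2, -0.4, 0.2]
finger_gap: 94.2
```

Call:
jog_arm([
  [[30,39,0,0,0,-3],[30,39,0,0,0,-3],[30,39,0,0,0,-3],[30,39,0,0,0,-2],[30,39,0,0,0,0]],
])

```text
clock: 1.25
eef_pos: [494.9, -116.8, 223.7]
eef_rot: [1.787, 1.57, 0.369]
wrist_force: [-0.0, -1.0, 0.2]
finger_gap: 94.0
```

Call:
jog_arm([
  [[30,39,0,0,0,0],[30,39,0,0,0,0],[30,39,0,0,0,0],[30,39,0,0,0,0],[30,39,-10,0,0,0]],
])

```text
clock: 1.75
eef_pos: [645.2, 82.1, 215.2]
eef_rot: [1.468, 1.567, 0.05]
wrist_force: [0.1, -1.3, 0.1]
finger_gap: 93.8
```

```bash
sed -i "s/s\['finger_gap'\].round(1)/round(s['finger_gap'],1)/" h.py; python3 -c "
from h import *
st()"
```

```text
t 1.75 pos [645.2  82.1 215.2] finger [ 0.004  0.    -1.   ] jaw -81.2 j [ 0.07  0.53  1.22 -0.    1.39  1.49] F [ 0.1 -1.3  0.1] gap 93.8
```

Call:
jog_arm([
  [[26,31,0,0,0,0],[26,31,-20,0,0,0],[0,0,-45,0,0,0],[0,0,-45,0,0,0],[0,0,-35,0,0,0]],
])

```text
clock: 2.25
eef_pos: [701.9, 154.1, 67.5]
eef_rot: [1.595, 1.559, 0.184]
wrist_force: [0.7, -0.4, -0.8]
finger_gap: 94.1
```

Call:
jog_arm([
  [[0,0,-20,0,0,0],[0,0,-20,0,0,0],[0,0,0,0,0,0]],
])

```text
clock: 2.55
eef_pos: [699.9, 154.2, 20.0]
eef_rot: [1.615, 1.566, 0.204]
wrist_force: [0.1, -0.2, 1.3]
finger_gap: 94.1
```

```bash
python3 -c "
from h import *
st()
c=cam('side'); cv2.imwrite('pics/s1.png',cv2.resize(c[0][80:290,200:480],None,fx=2.5,fy=2.5,interpolation=2))"
```

```text
t 2.55 pos [699.9 154.2  20. ] finger [ 0.004  0.001 -1.   ] jaw -80.8 j [0.17 0.87 1.13 0.   1.14 1.58] F [ 0.1 -0.2  1.3] gap 94.1
```

View pics/s1.png

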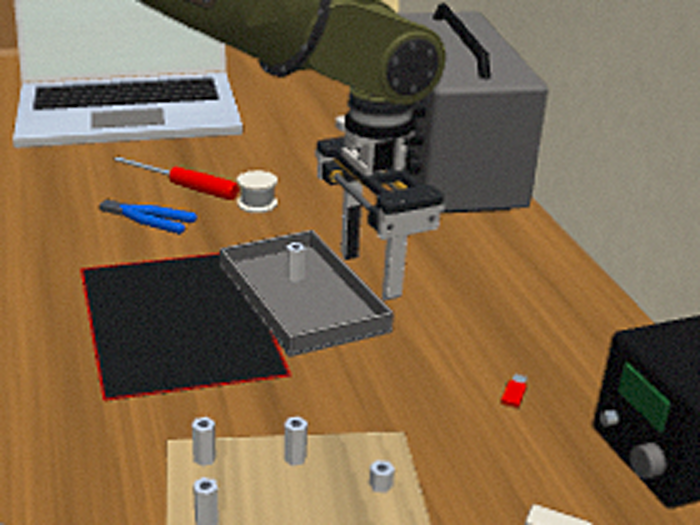

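The fingers (crop (350,245) and (395,285)) stand behind the far wall, clear of everything. I'll raise the tips a little, centre on the wall and draw slowly.

Call:
jog_arm([
  [[0,-5,6,0,0,0],[0,-5,0,0,0,0],[-6,-1,0,0,0,0],[-6,-1,0,0,0,0],[-4,-1,0,0,0,0]],
])

```text
clock: 3.1
eef_pos: [682.8, 139.7, 27.5]
eef_rot: [1.611, 1.566, 0.2]
wrist_force: [1.6, 0.1, -0.6]
finger_gap: 94.1
```

Call:
jog_arm([
  [[-4,-1,0,0,0,0],[-5,-1,0,0,0,0],[-6,-1,0,0,0,0],[-7,-1,0,0,0,0],[-7,-1,0,0,0,0]],
])

```text
clock: 3.6
eef_pos: [651.6, 134.6, 27.8]
eef_rot: [1.602, 1.565, 0.191]
wrist_force: [2.1, 0.5, -0.8]
finger_gap: 94.0
```

Call:
jog_arm([
  [[-8,-1,0,0,0,-0.6],[-8,-1,0,0,0,-0.6],[-8,-1,0,0,0,-0.6],[-8,-1,0,0,0,-0.6],[-8,-1,0,0,0,-0.6]],
])

```text
clock: 4.1
eef_pos: [607.9, 129.1, 27.9]
eef_rot: [1.586, 1.565, 0.121]
wrist_force: [1.3, 0.2, -1.2]
finger_gap: 93.7
```

Call:
jog_arm([
  [[-8,-1,0,0,0,-0.7],[-8,-1,0,0,0,-0.7],[-8,-1,0,0,0,-0.7],[-8,-1,0,0,0,-0.7],[-8,-1,0,0,0,-0.7]],
])

```text
clock: 4.6
eef_pos: [564.3, 123.7, 28.0]
eef_rot: [1.585, 1.564, 0.053]
wrist_force: [1.3, 0.3, -0.7]
finger_gap: 93.7
```

Call:
jog_arm([
  [[-8,-1,0,0,0,-0.6],[-7,-1,0,0,0,-0.6],[-6,-1,0,0,0,-0.6],[-4,0,0,0,0,0],[-2,0,0,0,0,0]],
])

```text
clock: 5.1
eef_pos: [534.4, 120.3, 28.3]
eef_rot: [1.596, 1.564, 0.029]
wrist_force: [1.2, -0.8, 0.1]
finger_gap: 94.1
```

```bash
python3 -c "
from h import *
st()
c=cam('top'); d=cam('side'); cv2.imwrite('pics/t2.png',np.hstack([cv2.resize(c[0][130:280,200:320],None,fx=3,fy=3,interpolation=2),cv2.resize(d[0][130:280,200:345],(435,450),interpolation=2)]))"
```

```text
t 5.1 pos [534.4 120.3  28.3] finger [ 0.007  0.    -1.   ] jaw -89.8 j [ 0.15  0.53  1.7  -0.    0.91  1.72] F [ 1.2 -0.8  0.1] gap 94.1
```

View pics/t2.png

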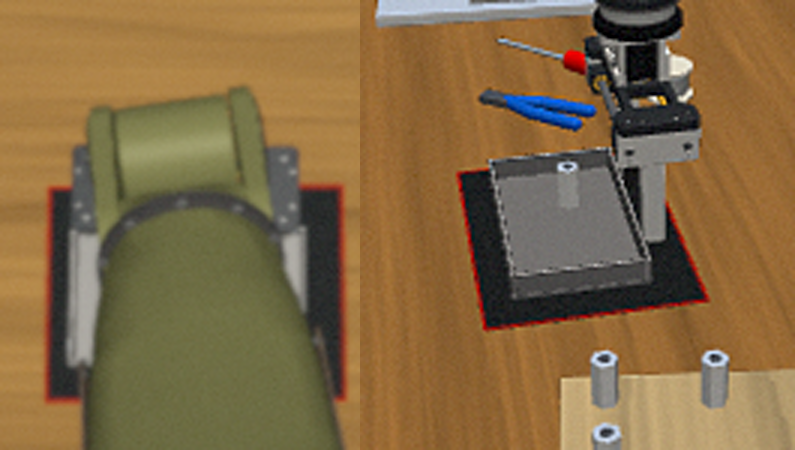

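The tray now lies inside the red edge of the mat, with its standoff upright at crop (567,185). I'll back off, rise and turn the jaws along x on the way to the board.

Call:
jog_arm([
  [[8,0,0,0,0,0],[8,0,0,0,0,0],[0,0,40,0,0,0],[0,0,40,0,0,8.5],[0,-40,10,0,0,8.5]],
])

```text
clock: 5.7
eef_pos: [552.4, 82.1, 118.8]
eef_rot: [0.632, 1.569, -0.628]
wrist_force: [0.2, -0.8, -0.4]
finger_gap: 93.8
```

Call:
jog_arm([
  [[-10,-40,0,0,0,8.5],[-10,-40,0,0,0,8.5],[-10,-40,0,0,0,8.5],[-10,-40,0,0,0,8.5],[-10,-35,0,0,0,8.5]],
])

```text
clock: 6.2
eef_pos: [506.9, -113.9, 122.1]
eef_rot: [0.807, 1.563, 0.269]
wrist_force: [0.4, -0.7, 0.1]
finger_gap: 94.2
```

Call:
jog_arm([
  [[-10,-35,0,0,0,8.5],[-10,-35,0,0,0,8.5],[-10,0,0,0,0,8.5],[-8,0,0,0,0,5],[0,0,0,0,0,0]],
], gripper=0)

```text
clock: 6.7
eef_pos: [469.3, -191.7, 122.7]
eef_rot: [0.697, 1.563, 0.692]
wrist_force: [0.1, 0.4, -0.4]
finger_gap: 57.4
```

```bash
python3 - <<'E'
from h import *
st()
d0=np.load('pics/top0d.npy'); c=cam('top')
c0=(cv2.imread('pics/top0.png'),d0)+c[2:]
P=cloud(c0)
for b in blobs(P,38,55,(420,560,-320,-100)):
    ys,xs=np.nonzero(b[3]); print('tall',b[:2],ray([b[0]],c0,45)[0].round(1))
P=cloud(c)
for b in blobs(P,38,60,(400,560,0,230)): print('tallp now',b[:3],ray([b[0]],c,44)[0].round(1))
for b in blobs(P,13,60,(380,560,0,230)): print('tray rim',b[:3])
cv2.imwrite('pics/t3.png',np.hstack([cv2.resize(c[0][130:280,200:320],None,fx=3,fy=3,interpolation=2),cv2.resize(c[0][150:270,340:445],(394,450),interpolation=3)]))
E
```

```text
t 6.7 pos [ 469.3 -191.7  122.7] finger [ 0.006  0.005 -1.   ] jaw -0.3 j [-0.46  0.32  1.76  0.01  1.07 -0.46] F [ 0.1  0.4 -0.4] gap 57.4
tall (array([365.4, 199.6]), np.int32(49)) [ 537.4 -139.3   45. ]
tall (array([359.8, 230.5]), np.int32(48)) [ 458.3 -124.    45. ]
tall (array([391.3, 235.5]), np.int32(50)) [ 446.6 -203.    45. ]
tall (array([422.8, 241.1]), np.int32(52)) [ 433.4 -281.7   45. ]
tallp now (array([247.2, 223.7]), np.int32(48), np.float64(44.6)) [472.5 159.4  44. ]
tray rim (array([261.3, 226.9]), np.int32(484), np.float64(24.1))
tray rim (array([247.5, 224.3]), np.int32(58), np.float64(44.4))
```

View pics/t3.png

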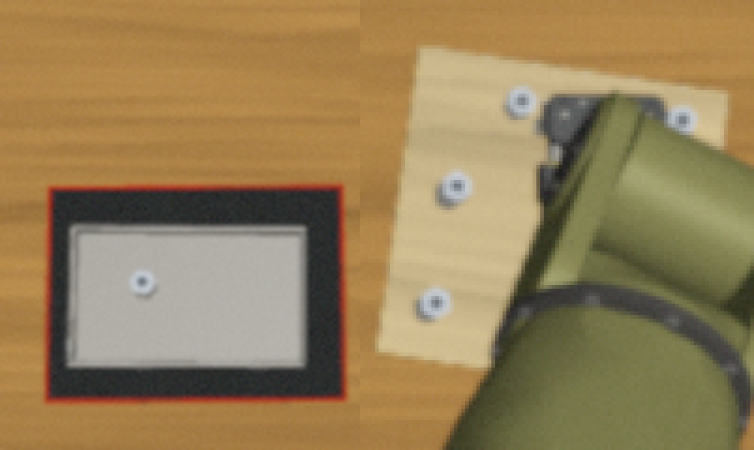

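The tray lies well inside the mat (crop rim 68–306 × 226–367; red edge 48–344 × 186–400), and its standoff at (142,282) is upright. Now I'll take tall C (446.6,-203).

Call:
jog_arm([
  [[-12,-6,0,0,0,0],[-10,-5,0,0,0,0],[0,0,0,0,0,0],[0,0,-5,0,0,0],[0,0,-5,0,0,0]],
])

```text
clock: 7.25
eef_pos: [447.4, -203.5, 112.8]
eef_rot: [0.514, 1.562, 0.5]
wrist_force: [0.3, 0.1, -0.6]
finger_gap: 47.1
```

Call:
jog_arm([
  [[0,0,-25,0,0,0],[0,0,-25,0,0,0],[0,0,-15,0,0,0],[0,0,-8,0,0,0],[0,0,0,0,0,0]],
])

```text
clock: 7.75
eef_pos: [447.8, -202.6, 35.5]
eef_rot: [0.543, 1.562, 0.53]
wrist_force: [-0.3, -1.0, 0.5]
finger_gap: 47.0
```

Call:
jog_arm([
  [[0,0,0,0,0,0],[0,0,0,0,0,0],[0,0,0,0,0,0],[0,0,0,0,0,0],[0,0,0,0,0,0]],
], gripper=-1, squeeze=20)

```text
clock: 8.25
eef_pos: [449.1, -203.1, 37.8]
eef_rot: [0.261, 1.56, 0.247]
wrist_force: [0.5, 0.1, -0.4]
finger_gap: 17.8
```

Gap 17.8 mm, so the flats are gripped. Lift and carry to tray (467,50).

Call:
jog_arm([
  [[0,0,15,0,0,0],[0,0,25,0,0,0],[0,0,25,0,0,0],[0,10,15,0,0,0],[3,30,0,0,0,0]],
])

```text
clock: 8.75
eef_pos: [451.6, -164.1, 121.2]
eef_rot: [0.246, 1.559, 0.229]
wrist_force: [0.3, 0.2, -0.7]
finger_gap: 18.0
```

Call:
jog_arm([
  [[3,40,0,0,0,0],[3,40,0,0,0,0],[3,40,0,0,0,0],[3,40,0,0,0,0],[3,30,0,0,0,0]],
])

```text
clock: 9.25
eef_pos: [466.5, 31.9, 123.4]
eef_rot: [0.126, 1.555, 0.106]
wrist_force: [-0.0, 0.1, -0.1]
finger_gap: 17.9
```

Call:
jog_arm([
  [[0,12,0,0,0,0],[0,5,0,0,0,0],[0,0,0,0,0,0],[0,0,0,0,0,0]],
])

```text
clock: 9.65
eef_pos: [466.4, 52.3, 124.0]
eef_rot: [0.128, 1.554, 0.112]
wrist_force: [-0.3, -0.4, -0.4]
finger_gap: 18.1
```

Call:
jog_arm([
  [[0,0,-20,0,0,0],[0,0,-25,0,0,0],[0,0,-18,0,0,0],[0,0,-10,0,0,0],[0,0,0,0,0,0]],
])

```text
clock: 10.15
eef_pos: [467.2, 48.1, 49.6]
eef_rot: [0.102, 1.552, 0.08]
wrist_force: [-0.6, -0.8, -0.1]
finger_gap: 18.0
```

Call:
jog_arm([
  [[0,0,0,0,0,0]],
])

```text
clock: 10.25
eef_pos: [467.5, 47.7, 50.0]
eef_rot: [0.1, 1.551, 0.078]
wrist_force: [-1.3, -0.3, 0.2]
finger_gap: 17.9
```

Call:
jog_arm([
  [[0,1,-4,0,1,0],[0,1,-3,0,0,0],[0,0,-2,0,0,0],[0,0,-1,0,0,0],[0,0,0,0,0,0]],
])

```text
clock: 10.75
eef_pos: [468.8, 49.7, 41.3]
eef_rot: [0.403, 1.567, 0.38]
wrist_force: [-0.3, 0.0, 0.8]
finger_gap: 17.8
```

Call:
jog_arm([
  [[0,0,-1.5,0,0,0],[0,0,-1.5,0,0,0],[0,0,-1,0,0,0],[0,0,0,0,0,0]],
])

```text
clock: 11.15
eef_pos: [468.8, 49.8, 37.2]
eef_rot: [0.385, 1.566, 0.363]
wrist_force: [0.4, 0.4, -0.8]
finger_gap: 18.0
```

Call:
jog_arm([
  [[0,0,-0.5,0,0,0],[0,0,0,0,0,0]],
])

```text
clock: 11.35
eef_pos: [468.8, 49.8, 36.6]
eef_rot: [0.382, 1.566, 0.359]
wrist_force: [-1.0, -0.5, 0.2]
finger_gap: 18.0
```

Call:
jog_arm([
  [[0,0,-0.7,0,0,0],[0,0,-0.7,0,0,0],[0,0,0,0,0,0]],
])

```text
clock: 11.65
eef_pos: [469.0, 49.8, 36.6]
eef_rot: [0.353, 1.566, 0.331]
wrist_force: [-0.2, -0.7, 0.1]
finger_gap: 17.3
```

z has stopped at 36.6 despite further commands, so it is seated. Release to a partial opening and rise.

Call:
jog_arm([
  [[0,0,0,0,0,0],[0,0,0,0,0,0],[0,0,0,0,0,0],[0,0,5,0,0,0],[0,0,15,0,0,0]],
], gripper=-0.2)

```text
clock: 12.15
eef_pos: [468.1, 49.7, 55.8]
eef_rot: [0.729, 1.568, 0.706]
wrist_force: [-0.6, -0.1, 0.7]
finger_gap: 37.9
```

Call:
jog_arm([
  [[0,0,30,0,0,0],[0,-20,25,0,0,0],[0,-35,0,0,0,0],[0,-40,0,0,0,0],[0,-40,0,0,0,0]],
], gripper=0)

```text
clock: 12.65
eef_pos: [468.6, -86.1, 116.7]
eef_rot: [0.142, 1.565, 0.127]
wrist_force: [0.6, -0.2, 0.3]
finger_gap: 46.9
```

Call:
jog_arm([
  [[-3,-25,0,0,0,0],[-4,-10,0,0,0,0],[-3,-3,0,0,0,0],[0,0,0,0,0,0]],
])

```text
clock: 13.05
eef_pos: [457.7, -128.3, 117.8]
eef_rot: [0.064, 1.564, 0.044]
wrist_force: [0.4, 0.3, -0.4]
finger_gap: 47.1
```

```bash
python3 - <<'E'
from h import *
st()
c=cam('top'); P=cloud(c)
for b in blobs(P,38,60,(400,530,0,230)): print('talls',b[:3],ray([b[0]],c,45)[0].round(1))
d=cam('side'); Q=cloud(d)
for b in blobs(Q,30,60,(400,530,10,230)): print('side',b[:3],np.median(Q[b[3]],0).round(1))
cv2.imwrite('pics/t4.png',cv2.resize(d[0][150:330,200:400],None,fx=3,fy=3,interpolation=2))
E
```

```text
t 13.05 pos [ 457.7 -128.3  117.8] finger [ 0.007  0.    -1.   ] jaw -1.2 j [-0.35  0.26  1.85  0.    1.03 -0.33] F [ 0.4  0.3 -0.4] gap 47.1
talls (array([247.3, 223.8]), np.int32(49), np.float64(43.6)) [472.1 159.1  45. ]
talls (array([291., 226.]), np.int32(45), np.float64(44.3)) [467.8  49.   45. ]
side (array([269.7, 187.6]), np.int32(25), np.float64(41.1)) [476.9 152.6  41.1]
side (array([273.5, 208.8]), np.int32(60), np.float64(41.6)) [470.5  45.1  41.6]
```

View pics/t4.png

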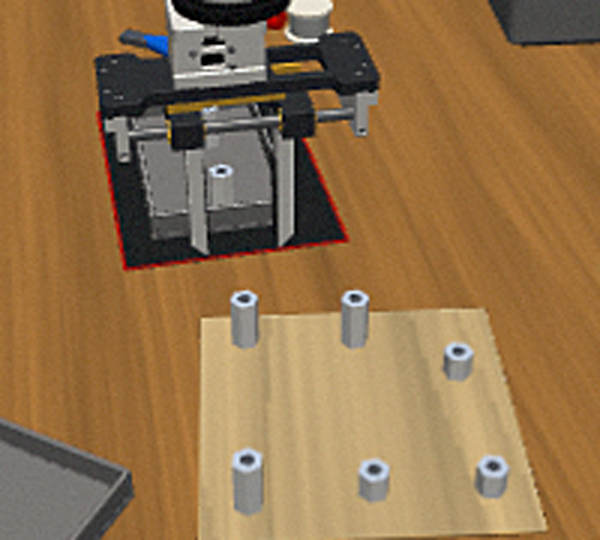

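The crop shows one standoff standing in the tray at (221,190), as the depth confirms, and C gone from the board. The next is B at (458,-124).

Call:
jog_arm([
  [[0,4,-10,0,0,0],[0,0,-22,0,0,0],[0,0,-25,0,0,0],[0,0,-15,0,0,0],[0,0,-8,0,0,0]],
])

```text
clock: 13.65
eef_pos: [458.7, -118.7, 33.8]
eef_rot: [0.027, 1.562, 0.014]
wrist_force: [0.3, 0.6, -0.1]
finger_gap: 47.0
```

Call:
jog_arm([
  [[0,0,0,0,0,0],[0,0,0,0,0,0],[0,0,0,0,0,0],[0,0,0,0,0,0],[0,0,0,0,0,0]],
], gripper=-1)

```text
clock: 14.15
eef_pos: [459.2, -117.4, 34.3]
eef_rot: [0.015, 1.561, 0.004]
wrist_force: [0.4, -0.1, 0.4]
finger_gap: 19.3
```

Gap 19.3 mm and the TCP is 6 mm off in y, so I'll reopen, recentre and regrip.

Call:
jog_arm([
  [[0,0,0,0,0,0],[0,0,0,0,0,0],[0,-3,0,0,0,0],[0,-3,0,0,0,0],[0,0,0,0,0,0]],
], gripper=-0.2)

```text
clock: 14.65
eef_pos: [459.6, -124.2, 35.1]
eef_rot: [-0.031, 1.56, -0.043]
wrist_force: [0.3, 0.3, -0.2]
finger_gap: 37.9
```

Call:
jog_arm([
  [[0,0,0,0,0,0],[0,0,0,0,0,0],[0,0,0,0,0,0],[0,0,0,0,0,0],[0,0,0,0,0,0]],
], gripper=-1, squeeze=25)

```text
clock: 15.15
eef_pos: [459.5, -124.3, 35.0]
eef_rot: [-0.028, 1.56, -0.04]
wrist_force: [0.5, 0.3, 0.6]
finger_gap: 19.2
```

Gap 19.2 mm means the flats are about 7° off the jaws. I'll turn the jaws and regrip.

Call:
jog_arm([
  [[0,0,0,0,0,0],[0,0,0,0,0,0],[0,0,0,0,0,4],[0,0,0,0,0,3.5],[0,0,0,0,0,0]],
], gripper=-0.3)

```text
clock: 15.65
eef_pos: [459.5, -124.2, 35.0]
eef_rot: [-0.019, 1.56, 0.104]
wrist_force: [-0.5, 0.3, -0.2]
finger_gap: 33.1
```

Call:
jog_arm([
  [[0,0,0,0,0,0],[0,0,0,0,0,0],[0,0,0,0,0,0],[0,0,0,0,0,0]],
], gripper=-1)

```text
clock: 16.05
eef_pos: [459.5, -124.2, 35.0]
eef_rot: [-0.024, 1.56, 0.094]
wrist_force: [0.7, -0.2, 0.9]
finger_gap: 19.8
```

Call:
jog_arm([
  [[0,0,0,0,0,0],[0,0,0,0,0,0],[0,0,0,0,0,-7],[0,0,0,0,0,-6],[0,0,0,0,0,0]],
], gripper=-0.3)

```text
clock: 16.55
eef_pos: [459.5, -124.1, 34.9]
eef_rot: [-0.014, 1.56, -0.131]
wrist_force: [-0.5, -0.2, -0.1]
finger_gap: 32.9
```

Call:
jog_arm([
  [[0,0,0,0,0,0],[0,0,0,0,0,0],[0,0,0,0,0,0],[0,0,0,0,0,0]],
], gripper=-1)

```text
clock: 16.95
eef_pos: [459.5, -124.1, 35.0]
eef_rot: [-0.011, 1.56, -0.12]
wrist_force: [0.0, -1.2, 1.0]
finger_gap: 19.1
```

Call:
jog_arm([
  [[0,0,0,0,0,0],[0,0,0,0,0,0],[0,0,0,0,0,-4],[0,0,0,0,0,-3],[0,0,0,0,0,0]],
], gripper=-0.3)

```text
clock: 17.45
eef_pos: [459.5, -124.1, 34.9]
eef_rot: [-0.02, 1.56, -0.253]
wrist_force: [0.6, -0.0, 0.2]
finger_gap: 32.9
```

Call:
jog_arm([
  [[0,0,0,0,0,0],[0,0,0,0,0,0],[0,0,0,0,0,0],[0,0,0,0,0,0]],
], gripper=-1)

```text
clock: 17.85
eef_pos: [459.4, -124.2, 34.9]
eef_rot: [-0.019, 1.56, -0.248]
wrist_force: [0.1, -0.1, 0.5]
finger_gap: 18.7
```

```bash
python3 - <<'E'
from h import *
print([round(manip.read_state()['finger_gap'],2) for _ in range(3)]); st()
E
```

```text
[18.71, 18.71, 18.71]
t 17.85 pos [ 459.4 -124.2   34.9] finger [ 0.01  -0.003 -1.   ] jaw -13.1 j [-0.34  0.39  1.9   0.    0.84 -0.11] F [ 0.1 -0.1  0.5] gap 18.7
```

Gap 18.7 mm is a sound grip. Carry it to (468,86), turning the jaws back on the way.

Call:
jog_arm([
  [[0,0,15,0,0,0],[0,0,25,0,0,0],[0,0,25,0,0,0],[0,10,18,0,0,3],[2,30,0,0,0,5]],
])

```text
clock: 18.35
eef_pos: [460.5, -85.0, 120.4]
eef_rot: [-0.065, 1.562, -0.153]
wrist_force: [-0.2, 0.0, -1.4]
finger_gap: 18.2
```

Call:
jog_arm([
  [[2,40,0,0,0,5],[2,40,0,0,0,0],[1,35,0,0,0,0],[0,30,0,0,0,0],[0,15,0,0,0,0]],
])

```text
clock: 18.85
eef_pos: [465.2, 81.6, 121.6]
eef_rot: [-0.06, 1.559, -0.053]
wrist_force: [-0.2, -1.0, 0.2]
finger_gap: 18.7
```

Call:
jog_arm([
  [[0,5,0,0,0,0],[0,0,0,0,0,0],[0,0,0,0,0,0]],
])

```text
clock: 19.15
eef_pos: [464.9, 87.7, 121.4]
eef_rot: [-0.069, 1.56, -0.059]
wrist_force: [-0.3, -0.4, -0.8]
finger_gap: 18.8
```

Descend; the seat is expected at TCP z≈34.5–35.

Call:
jog_arm([
  [[0,0,-20,0,0.5,0],[0,0,-25,0,0,0],[0,0,-20,0,0,0],[0,0,-10,0,0,0],[0,0,0,0,0,0]],
])

```text
clock: 19.65
eef_pos: [465.9, 83.3, 44.9]
eef_rot: [-0.185, 1.566, -0.179]
wrist_force: [0.1, -0.4, 0.1]
finger_gap: 18.6
```

Call:
jog_arm([
  [[0,0,0,0,0,0]],
])

```text
clock: 19.75
eef_pos: [466.1, 82.9, 45.4]
eef_rot: [-0.178, 1.566, -0.174]
wrist_force: [0.4, -0.4, -0.4]
finger_gap: 18.9
```

Call:
jog_arm([
  [[1,1,-3,0,0,0],[0,1,-2,0,0,0],[0,0,-2,0,0,0],[0,0,-1,0,0,0],[0,0,-1,0,0,0]],
])

```text
clock: 20.25
eef_pos: [468.6, 85.1, 38.2]
eef_rot: [-0.046, 1.562, -0.042]
wrist_force: [-0.0, -1.1, -0.5]
finger_gap: 18.7
```

Call:
jog_arm([
  [[0,0,-0.7,0,0,0],[0,0,-0.7,0,0,0],[0,0,0,0,0,0]],
])

```text
clock: 20.55
eef_pos: [468.6, 85.1, 36.7]
eef_rot: [-0.043, 1.562, -0.039]
wrist_force: [0.2, 0.7, -0.2]
finger_gap: 18.2
```

Call:
jog_arm([
  [[0,0,-0.7,0,0,0],[0,0,-0.7,0,0,0],[0,0,-0.5,0,0,0],[0,0,0,0,0,0]],
])

```text
clock: 20.95
eef_pos: [468.6, 85.1, 34.7]
eef_rot: [-0.045, 1.562, -0.041]
wrist_force: [0.0, -0.1, -0.5]
finger_gap: 18.4
```

Call:
jog_arm([
  [[0,0,-0.6,0,0,0],[0,0,0,0,0,0]],
])

```text
clock: 21.15
eef_pos: [468.6, 85.1, 34.0]
eef_rot: [-0.043, 1.562, -0.038]
wrist_force: [0.2, 0.5, -0.9]
finger_gap: 18.6
```

Call:
jog_arm([
  [[0,0,-0.5,0,0,0],[0,0,-0.5,0,0,0],[0,0,0,0,0,0]],
])

```text
clock: 21.45
eef_pos: [468.8, 85.1, 34.0]
eef_rot: [-0.048, 1.562, -0.043]
wrist_force: [-0.0, 0.0, -0.3]
finger_gap: 18.6
```

Seated at 34.0. Release, rise and go to A (537,-139).

Call:
jog_arm([
  [[0,0,0,0,0,0],[0,0,0,0,0,0],[0,0,0,0,0,0],[0,0,5,0,0,0],[0,0,15,0,0,0]],
], gripper=-0.2)

```text
clock: 21.95
eef_pos: [468.0, 85.0, 53.2]
eef_rot: [-0.114, 1.564, -0.109]
wrist_force: [-0.2, 0.1, 0.4]
finger_gap: 37.7
```

Call:
jog_arm([
  [[0,0,30,0,0,0],[0,-20,28,0,0,0],[10,-35,0,0,0,0],[14,-40,0,0,0,0],[14,-40,0,0,0,0]],
], gripper=0)

```text
clock: 22.45
eef_pos: [506.5, -50.7, 117.6]
eef_rot: [-0.104, 1.56, -0.092]
wrist_force: [0.9, 0.7, 0.8]
finger_gap: 46.8
```

Call:
jog_arm([
  [[14,-35,0,0,0,0],[12,-30,0,0,0,0],[5,-15,0,0,0,0],[0,-6,0,0,0,0],[0,0,0,0,0,0]],
])

```text
clock: 22.95
eef_pos: [538.6, -143.8, 118.9]
eef_rot: [-0.134, 1.559, -0.126]
wrist_force: [0.2, 0.2, 0.6]
finger_gap: 46.7
```

```bash
python3 - <<'E'
from h import *
st()
c=cam('top'); P=cloud(c)
for b in blobs(P,38,60,(400,530,0,230)): print('talls',b[:3],ray([b[0]],c,45)[0].round(1))
E
```

```text
t 22.95 pos [ 538.6 -143.8  118.9] finger [ 0.012 -0.001 -1.   ] jaw 0.4 j [-0.33  0.42  1.62  0.    1.09 -0.34] F [0.2 0.2 0.6] gap 46.7
talls (array([247.3, 223.8]), np.int32(49), np.float64(44.6)) [472.1 159.1  45. ]
talls (array([276.8, 225.8]), np.int32(46), np.float64(44.3)) [467.9  84.8  45. ]
talls (array([290.9, 226. ]), np.int32(45), np.float64(44.3)) [467.8  49.3  45. ]
```

Three now stand in the tray. Descend on A.

Call:
jog_arm([
  [[0,0,-10,0,0.5,0],[0,0,-22,0,0,0],[0,0,-25,0,0,0],[0,0,-12,0,0,0],[0,0,0,0,0,0]],
])

```text
clock: 23.5
eef_pos: [537.6, -137.9, 46.7]
eef_rot: [-0.693, 1.569, -0.68]
wrist_force: [-1.0, -0.2, -0.4]
finger_gap: 47.1
```

Call:
jog_arm([
  [[0,0,0,0,0,0]],
])

```text
clock: 23.6
eef_pos: [537.7, -137.4, 47.0]
eef_rot: [-0.789, 1.569, -0.775]
wrist_force: [-0.5, -0.1, 1.0]
finger_gap: 47.1
```

Call:
jog_arm([
  [[0,-2,-5,0,0,0],[0,0,-5,0,0,0],[0,0,-2,0,0,0],[0,0,0,0,0,0]],
])

```text
clock: 24.0
eef_pos: [538.8, -139.6, 36.3]
eef_rot: [-0.466, 1.566, -0.451]
wrist_force: [-0.9, -0.2, 0.7]
finger_gap: 47.1
```

Call:
jog_arm([
  [[0,0,0,0,0,0],[0,0,0,0,0,0],[0,0,0,0,0,0],[0,0,0,0,0,0],[0,0,0,0,0,0]],
], gripper=-1)

```text
clock: 24.5
eef_pos: [539.0, -139.8, 36.9]
eef_rot: [-0.449, 1.565, -0.435]
wrist_force: [-0.3, -0.1, 0.2]
finger_gap: 19.9
```

Gap 19.9 mm, so the flats are about 13° off. Regrip with the jaws turned.

Call:
jog_arm([
  [[0,0,0,0,0,0],[0,0,0,0,0,0],[0,0,0,0,0,-7],[0,0,0,0,0,-6],[0,0,0,0,0,0]],
], gripper=-0.3)

```text
clock: 25.0
eef_pos: [539.1, -139.8, 37.0]
eef_rot: [-0.447, 1.565, -0.666]
wrist_force: [0.4, 0.3, -0.3]
finger_gap: 33.0
```

Call:
jog_arm([
  [[0,0,0,0,0,0],[0,0,0,0,0,0],[0,0,0,0,0,0],[0,0,0,0,0,0]],
], gripper=-1)

```text
clock: 25.4
eef_pos: [539.1, -139.8, 37.0]
eef_rot: [-0.434, 1.565, -0.646]
wrist_force: [0.4, -0.4, 0.3]
finger_gap: 19.5
```

Call:
jog_arm([
  [[0,0,0,0,0,0],[0,0,0,0,0,0],[0,0,0,0,0,-5],[0,0,0,0,0,-5],[0,0,0,0,0,0]],
], gripper=-0.3)

```text
clock: 25.9
eef_pos: [539.1, -139.9, 37.0]
eef_rot: [-0.452, 1.565, -0.842]
wrist_force: [0.4, -0.1, 0.3]
finger_gap: 33.0
```

Call:
jog_arm([
  [[0,0,0,0,0,0],[0,0,0,0,0,0],[0,0,0,0,0,0],[0,0,0,0,0,0]],
], gripper=-1)

```text
clock: 26.3
eef_pos: [539.1, -139.8, 37.0]
eef_rot: [-0.444, 1.565, -0.827]
wrist_force: [-0.2, 0.3, 0.1]
finger_gap: 18.5
```

Gap 18.5 mm is good. Carry it to (468,122), turning back about 22°.

Call:
jog_arm([
  [[0,0,15,0,0,0],[0,0,25,0,0,0],[0,0,25,0,0,0],[-4,10,18,0,0,3],[-10,30,0,0,0,4]],
])

```text
clock: 26.8
eef_pos: [525.0, -101.1, 126.9]
eef_rot: [-0.457, 1.564, -0.716]
wrist_force: [0.9, 1.1, 0.1]
finger_gap: 18.4
```

Call:
jog_arm([
  [[-12,40,0,0,0,5],[-12,42,0,0,0,5],[-12,42,0,0,0,5],[-12,40,0,0,0,0],[-8,33,0,0,0,0]],
])

```text
clock: 27.3
eef_pos: [466.7, 101.4, 133.8]
eef_rot: [-0.212, 1.556, -0.198]
wrist_force: [1.0, -0.5, -0.4]
finger_gap: 18.1
```

Call:
jog_arm([
  [[0,15,0,0,0,0],[0,5,0,0,0,0],[0,0,0,0,0,0],[0,0,0,0,0,0]],
])

```text
clock: 27.7
eef_pos: [466.0, 124.9, 137.4]
eef_rot: [-0.133, 1.553, -0.113]
wrist_force: [-0.2, 0.2, -0.3]
finger_gap: 18.6
```

Call:
jog_arm([
  [[0,0,-25,0,1,0],[0,0,-30,0,0,0],[0,0,-22,0,0,0],[0,0,-12,0,0,0],[0,0,0,0,0,0]],
])

```text
clock: 28.2
eef_pos: [467.8, 120.4, 47.1]
eef_rot: [-0.612, 1.568, -0.598]
wrist_force: [0.2, -0.1, -0.4]
finger_gap: 18.4
```

Call:
jog_arm([
  [[0,0,0,0,0,0]],
])

```text
clock: 28.3
eef_pos: [468.1, 119.9, 47.7]
eef_rot: [-0.569, 1.567, -0.555]
wrist_force: [-0.2, -0.1, -0.1]
finger_gap: 18.3
```

The seat is expected near z≈36.

Call:
jog_arm([
  [[0,1,-4,0,0,0],[0,1,-3,0,0,0],[0,0,-2,0,0,0],[0,0,-1,0,0,0],[0,0,0,0,0,0]],
])

```text
clock: 28.8
eef_pos: [469.7, 122.2, 39.7]
eef_rot: [-0.142, 1.563, -0.128]
wrist_force: [-0.6, 0.1, -0.2]
finger_gap: 18.3
```

Call:
jog_arm([
  [[0,0,-0.6,0,0,0],[0,0,-0.6,0,0,0],[0,0,0,0,0,0]],
])

```text
clock: 29.1
eef_pos: [469.8, 122.3, 38.6]
eef_rot: [-0.127, 1.563, -0.114]
wrist_force: [0.1, 0.2, 0.1]
finger_gap: 19.0
```

Call:
jog_arm([
  [[0,0,-0.6,0,0,0],[0,0,-0.6,0,0,0],[0,0,0,0,0,0]],
])

```text
clock: 29.4
eef_pos: [469.8, 122.3, 37.3]
eef_rot: [-0.127, 1.563, -0.113]
wrist_force: [-0.6, 0.3, 0.2]
finger_gap: 18.0
```

Call:
jog_arm([
  [[0,0,-0.6,0,0,0],[0,0,-0.6,0,0,0],[0,0,0,0,0,0]],
])

```text
clock: 29.7
eef_pos: [469.8, 122.3, 36.0]
eef_rot: [-0.13, 1.563, -0.116]
wrist_force: [-0.1, 0.4, -0.6]
finger_gap: 18.0
```

Call:
jog_arm([
  [[0,0,-0.5,0,0,0],[0,0,-0.5,0,0,0],[0,0,0,0,0,0]],
])

```text
clock: 30.0
eef_pos: [470.0, 122.3, 36.1]
eef_rot: [-0.126, 1.563, -0.112]
wrist_force: [0.2, -0.0, -1.0]
finger_gap: 18.5
```

Seated at 36. Release, rise and move clear for a last look.

Call:
jog_arm([
  [[0,0,0,0,0,0],[0,0,0,0,0,0],[0,0,0,0,0,0],[0,0,5,0,0,0],[0,0,15,0,0,0]],
], gripper=-0.2)

```text
clock: 30.5
eef_pos: [469.1, 122.1, 55.3]
eef_rot: [-0.289, 1.565, -0.276]
wrist_force: [0.0, -0.3, -0.4]
finger_gap: 37.7
```

Call:
jog_arm([
  [[0,0,30,0,0,0],[0,0,40,0,0,0],[0,-20,40,0,0,0],[0,-40,30,0,0,0],[0,-45,0,0,0,0]],
])

```text
clock: 31.0
eef_pos: [468.0, 17.7, 203.2]
eef_rot: [-0.327, 1.563, -0.307]
wrist_force: [1.1, -1.0, -0.7]
finger_gap: 37.3
```

Call:
jog_arm([
  [[0,-45,0,0,0,0],[0,-45,0,0,0,0],[0,-40,0,0,0,0],[0,-20,0,0,0,0],[0,0,0,0,0,0]],
])

```text
clock: 31.5
eef_pos: [466.6, -142.1, 207.1]
eef_rot: [-0.336, 1.558, -0.32]
wrist_force: [-0.5, 1.2, -0.3]
finger_gap: 37.5
```

```bash
python3 - <<'E'
from h import *
st()
c=cam('top'); P=cloud(c)
for b in blobs(P,38,60,(400,530,0,230)): print('talls',b[:3],ray([b[0]],c,45)[0].round(1))
d=cam('side')
cv2.imwrite('pics/t5.png',np.hstack([cv2.resize(c[0][170:280,200:320],(400,366),interpolation=2),cv2.resize(d[0][150:330,205:395],(386,366),interpolation=2)]))
E
```

```text
t 31.5 pos [ 466.6 -142.1  207.1] finger [ 0.013 -0.004 -1.   ] jaw 1.0 j [-0.37  0.17  1.72  0.    1.24 -0.39] F [-0.5  1.2 -0.3] gap 37.5
talls (array([247.3, 223.7]), np.int32(48), np.float64(44.7)) [472.4 159.1  45. ]
talls (array([262. , 225.3]), np.int32(46), np.float64(43.6)) [468.7 122.   45. ]
talls (array([276.8, 225.7]), np.int32(42), np.float64(45.7)) [468.1  84.8  45. ]
talls (array([290.9, 226. ]), np.int32(46), np.float64(44.9)) [467.8  49.3  45. ]
```

View pics/t5.png

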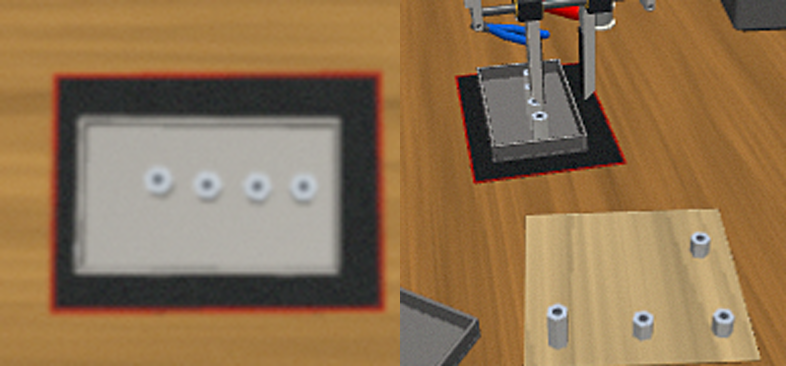

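The crop shows four standoffs upright in a row at (158,180), (207,184), (257,186) and (303,187). The tray is inside the mat, and the spare tall (557,325) and three shorts stand on the board. Handing in.

```bash
python3 -c "
from h import *
print(manip.sign_off())"
```

```text
the job is handed in; nothing more can be done
None
```

The job is handed in at 31.5 s of the 72 s allowed; sign-off gives no verdict, so the result rests on my own checks.

- **Tray:** I drew it onto the mat by its far wall with both open fingers low behind it. In the last top view its rim is inside the mat on every side, about 18 mm at the tightest, measured on the picture before the placings.
- **Standoffs in the tray:** I set three talls from the board beside the first. The depth image shows four tops at about 44–46 mm, at y ≈ 159, 122, 85 and 49 mm and x ≈ 468–472 mm.
- **Left in place:** the last side view shows the spare tall and the three shorts still standing on the board. I did not re-measure their positions. The cutters show no sign of being touched. Of the other bystanders I saw only part of the spool and driver, and I did not check the USB stick or eraser at the end.
- **Problems on the way:**
  - Two standoffs first read 19–20 mm in the jaws because their flats were turned. I regripped with the jaws turned until the gap read 18.5–18.7 mm.
  - The wrist force showed no clear rise when a standoff touched the tray floor. I judged seating from the height no longer dropping, and the later pictures agree.

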